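# Lay the tall tube down on its rests, home against the end stop

## Robot

A 7-joint arm with a two-finger parallel gripper is mounted at the origin on a cart in front of the work surface, level with it; the furniture and walls round the work are solid. World frame = base frame: x ahead of the robot, y to its left, z up, the work surface at z = 0. Lengths are in mm, angles in rad, forces in N, time in s.
With the tool pointing down it reaches from about 400 to 750 mm from the base axis. Payload 19.5 kg.
Tool frame: the origin (TCP) lies on the centre line of the jaws, within the pads' length; the fingertips stand 11 mm ahead of it and the grasp point (between the pads) lies 8 mm behind it (arm.tip_reach is the distance from the TCP to the fingertips, in mm); z points along the fingers, y is the line along which they close (so a half turn about z gives the same grasp; the last joint's range is limited). The gripper opens to 85 mm and grips with 20 to 120 N. Pads are 22 mm wide; open, the fingers measure 114 mm over their backs; the gripper's body (76 mm by 85 mm) begins 54 mm behind the grasp point. The pads swing forward as they close: fully open they stand 13 mm farther back than shut.
Start: joints at [1.217, 0.707, -0.028, 1.485, 0.022, 0.951, -0.075], TCP at [176.387, -547.251, 242.268] pointing down, gripper open.
Joint ranges: [-2.71, 2.71], [-0.32, 2.16], [-1.57, 1.52], [0, 2.45], [-1.46, 4.6], [0, 2.02], [-2.83, 2.83]. Speed limits (rad/s): [1.89, 1.89, 2.57, 2.57, 3.01, 3.01, 3.01].

## Interface

Orientations are given as a 3x3 rotation matrix whose columns are the frame's x, y, z axes.
In Python, from cell import arm gives the robot as it stands.
- The arm moves only by the shell command python3 steer.py 'ROWS' [FORCE]. ROWS is rows parted by semicolons, their numbers by spaces, 1 to 12 of them, each of 5 numbers: dx, dy, dz in mm, then a turn about the tool's z in rad, then the finger opening in mm; each row is the pose to reach, as a shift and turn from the pose commanded when the command began, along the tool's axes at that moment; what a row does not reach only later rows make up. A row lasts 1/12 s, in which the tool goes at most 41.7 mm and 0.125 rad, less where a joint would pass 70% of its speed; a pose out of reach is approached as far as the arm can. The fingers move at their own pace and stop on an object; FORCE is the grip in N (left out, the last holds). Time passes only in rows, so rows that do not move let the fingers close. It prints the time, the measured TCP pose, the force, the opening and the grip force at its end.
- arm.get_obs(): the state, without advancing time (a new reading comes with each control period).
- arm.capture(name): name is "scene" or "top"; returns the picture (480x640x3 uint8, red, green, blue); there is no depth.
- arm.camera_model(name): a dict with "K" (3x3 intrinsics, pixels), "extrinsics" (4x4, takes a point from camera to world coordinates). Camera axes: x right, y up, looking along -z (the intrinsics and any distortion apply to the point x, -y, -z); pixel columns grow to the right and rows downward; lengths in mm; the calibration is good to about 2 mm. A picture is of the moment at which its call begins. camera_model takes no time and is no camera call.
- arm.close_job(): hands the job in; it is judged then, once.
The state is a dict: "t": time; "joint_pos": joint angles; "joint_vel": joint speeds; "joint_efforts": joint torques, N m; "position": TCP position; "ee_rot": TCP orientation; "wrist_force": force on the tool from outside, world axes, zero at the start; "torque": the same for the moment, N m; "gripper_width": finger opening in mm; "finger_force": force on a finger pad.
Only numpy, scipy, OpenCV 4.12 (cv2) and the standard library are available. Lean on these libraries where they do the work, as an engineer would, in place of code of your own. Each camera call takes 0.05 s, during which the arm holds its last target. There are 200 camera calls.

## Task

The tall rectangular tube stands on end on the fixture, in front of the fixture's upright end stop. Without gripping or lifting it or pressing it hard, tip it away from the stop onto its broad side, guiding it gently all the way down onto the low rest instead of letting it drop, then push it lengthwise on the rests until its foot end is butted against the stop. Use only the fingers as pushers and supports, and leave the tape measure, the masking roll and the marker beside the fixture where they are.

Things in the scene. Friction and masses are not known exactly. Their poses are not given: they have to be found in the camera images.
- tube: Closed rectangular steel tube, black plastic end plugs, 30 mm thick (own x), 96 mm wide (own y), 190 mm long (own z), about 0.45 kg, centre of mass at its middle. Origin: centre of the foot end face. Own z runs up to the head, own x away from the stop (the way to tip it). It starts upright on the foot block, its back 2 to 6 mm from the stop. Let fall, it lands at over 8 rad/s; keep it under 4
- tube_edge (a point): Middle of the tube's front lower edge (own x = +15 mm), over which it pivots when tipped. Beyond about 9 degrees of tilt it goes over by itself, so something must already be in front of it
- tube_head (a point): Centre of the tube's head end face (the upper end at the start), 190 mm from the tube's origin
- fixture: Fixed fixture, 120 mm wide. Origin: on the table (z = 0) under the middle of the stop's face; own x runs level from the stop along the fixture, y across, z up. Aluminium base plate 10 mm thick, x -25 to 145 mm; beyond it is bare table, 40 mm below the laid tube. Dark steel end stop: face at x = 0, 14 mm thick, top at z = 65 mm. The tube laid and home spans x 0 to 190, z 40 to 70 mm
- foot_top (a point): Centre of the top of the blue foot block on which the tube stands: x 0 to 50 mm, 110 mm across, top at z = 40 mm in the fixture's frame
- rest_top (a point): Centre of the top of the blue low rest: x 120 to 145 mm, 110 mm across, top at z = 40 mm in the fixture's frame
- tape_measure: Yellow tape measure, 36x82x66 mm, loose, stands beside the fixture; not to be moved. Origin: centre of its underside
- masking_roll: Roll of masking tape, 96 mm across, 25 mm high, lies flat beside the fixture; not to be moved. Origin: centre of its underside
- marker: Marker pen, 135 mm long, 17 mm thick, lies beside the fixture; not to be moved. Origin: centre of its underside

How it is judged:
By the outcome, as a careful person would: the job done as asked, in the order asked, and still so for the second after the job is handed in, with the robot touching nothing.
It also fails if it takes over 62 s, if anything falls off the work surface, if the arm or the gripper's body presses on something with over 40 N, if the wrist force passes 120 N, or if a joint passes its speed limit or range.

## Working session

There is one attempt and no reset: what is moved stays moved. The work goes in short steps, Python scripts to look and compute and a shell command to move; the robot and the scene stay as the last step left them, time stands still between calls to the robot, and variables do not carry over. Pictures are saved under pics/ and viewed, at most 13 in all, crops included, and the job is handed in when it is done.

```bash
ls; mkdir -p pics; python3 - <<'E'
from cell import arm
import cv2,numpy as np
np.set_printoptions(precision=3,suppress=True)
o=arm.get_obs();print(o['t'],o['position'],o['ee_rot'],o['gripper_width'],arm.tip_reach)
for n in("scene","top"):
    cv2.imwrite(f"pics/{n}0.png",arm.capture(n)[:,:,::-1]);m=arm.camera_model(n);print(n,m)
E
```

```text
cell.py
pics
steer.py
0.0 [ 176.298 -547.059  241.849] [[ 0.952  0.307 -0.   ]
 [ 0.307 -0.952  0.001]
 [-0.    -0.001 -1.   ]] 85.50576494063431 11.0
scene {'K': array([[569.322,   0.   , 322.529],
       [  0.   , 569.322, 234.024],
       [  0.   ,   0.   ,   1.   ]]), 'extrinsics': array([[   0.993,    0.073,   -0.097,  476.98 ],
       [  -0.121,    0.529,   -0.84 , -848.067],
       [  -0.01 ,    0.846,    0.534,  682.955],
       [   0.   ,    0.   ,    0.   ,    1.   ]])}
top {'K': array([[467.444,   0.   , 320.348],
       [  0.   , 467.444, 238.1  ],
       [  0.   ,   0.   ,   1.   ]]), 'extrinsics': array([[  -0.005,    0.992,   -0.128,  478.325],
       [  -1.   ,   -0.005,    0.002,   -2.222],
       [   0.001,    0.128,    0.992, 1097.133],
       [   0.   ,    0.   ,    0.   ,    1.   ]])}
```

View pics/scene0.png

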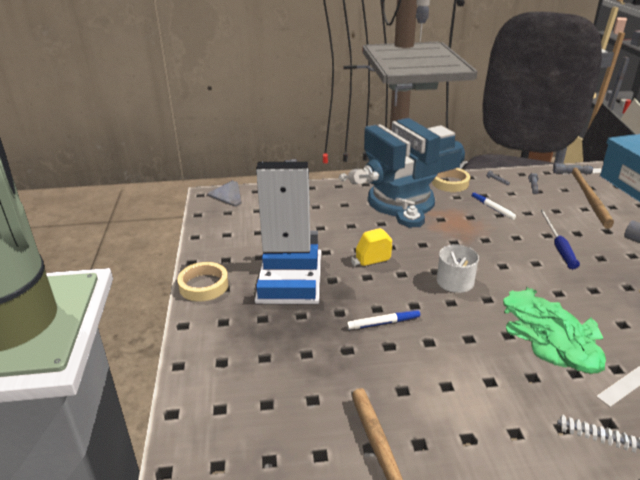

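View pics/top0.png

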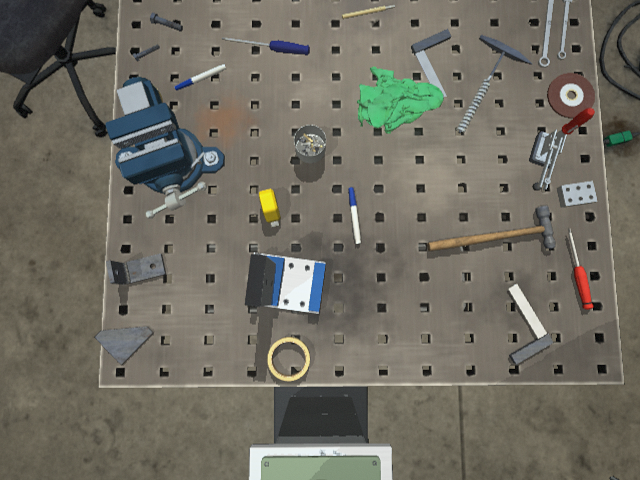

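```bash
cat > h.py <<'E'
import numpy as np,cv2
from cell import arm
np.set_printoptions(precision=2,suppress=True)
def ray(n,u,v,z):
    m=arm.camera_model(n);K=m["K"];E=m["extrinsics"]
    d=np.linalg.inv(K)@[u,v,1];d=E[:3,:3]@(d*[1,-1,-1]);c=E[:3,3]
    return c+d*(z-c[2])/d[2]
def proj(n,p):
    m=arm.camera_model(n);E=m["extrinsics"]
    q=E[:3,:3].T@(np.array(p)-E[:3,3])*[1,-1,-1];q=m["K"]@q;return q[:2]/q[2]
E
python3 - <<'E'
from h import *
t=cv2.imread("pics/top0.png");s=cv2.imread("pics/scene0.png")
for n,im,box in(("top",t,(230,320,230,340)),("scene",s,(230,330,150,310))):
    h=cv2.cvtColor(im,cv2.COLOR_BGR2HSV)
    m=cv2.inRange(h,(100,120,40),(125,255,255))
    k=np.zeros_like(m);x0,x1,y0,y1=box;k[y0:y1,x0:x1+10]=255;m&=k
    for c in cv2.findContours(m,0,2)[0]:
        if cv2.contourArea(c)>60:
            r=cv2.minAreaRect(c);print(n,cv2.contourArea(c),r[0],r[1],cv2.boxPoints(r).tolist())
            if n=="top":
                for p in cv2.boxPoints(r):print(ray("top",*p,40))
c1=cv2.resize(t[240:330,235:335],None,fx=5.5,fy=5.5,interpolation=2)
cv2.imwrite("pics/ct.png",c1)
c2=cv2.resize(s[150:310,240:340],None,fx=3.7,fy=3.7,interpolation=2)
cv2.imwrite("pics/cs.png",c2)
# side things
for nm,lo,hi,box,z in(("tape",(20,120,80),(35,255,255),(250,290,180,230),66),("roll",(15,40,120),(30,200,255),(260,315,330,385),25),):
    h=cv2.cvtColor(t,cv2.COLOR_BGR2HSV);m=cv2.inRange(h,lo,hi);k=np.zeros_like(m);x0,x1,y0,y1=box;k[y0:y1,x0:x1]=255;m&=k
    c=max(cv2.findContours(m,0,2)[0],key=cv2.contourArea);r=cv2.minAreaRect(c)
    print(nm,r,[ray("top",*p,z) for p in cv2.boxPoints(r)])
print("marker",ray("top",351,188,9),ray("top",358,244,9))
E
```

```text
top 460.5 (316.5846252441406, 286.5116882324219) (10.794356346130371, 48.06221008300781) [[307.95452880859375, 309.5799560546875], [314.5216064453125, 261.968505859375], [325.2147216796875, 263.44342041015625], [318.64764404296875, 311.05487060546875]]
[453.51  24.4   40.  ]
[560.08   9.33  40.  ]
[556.61 -14.87  40.  ]
[450.13   0.5   40.  ]
top 304.0 (276.8840637207031, 279.8870544433594) (49.772361755371094, 16.7012996673584) [[266.0, 255.99996948242188], [282.61138916015625, 254.26962280273438], [287.76812744140625, 303.7741394042969], [271.15673828125, 305.5044860839844]]
[574.2  119.36  40.  ]
[577.95  81.7   40.  ]
[466.6   69.58  40.  ]
[462.96 106.74  40.  ]
scene 959.0 (285.5, 289.0) (18.0, 57.0) [[257.0, 280.0], [314.0, 280.0], [314.0, 298.0], [257.0, 298.0]]
scene 843.0 (289.5, 256.0) (24.0, 55.0) [[262.0, 244.0], [317.0, 244.0], [317.0, 268.0], [262.0, 268.0]]
tape ((268.7940979003906, 205.17648315429688), (32.7423095703125, 16.00735092163086), 75.96376037597656) [array([718.35, 137.93,  66.  ]), array([727.12, 103.01,  66.  ]), array([654.41,  84.69,  66.  ]), array([645.8 , 119.32,  66.  ])]
roll ((288.0, 359.0), (44.0, 42.0), 90.0) [array([392.61, 117.07,  25.  ]), array([392.11,  22.53,  25.  ]), array([296.03,  22.73,  25.  ]), array([296.53, 116.16,  25.  ])]
marker [738.38 -77.79   9.  ] [604.14 -92.37   9.  ]
```

View pics/ct.png

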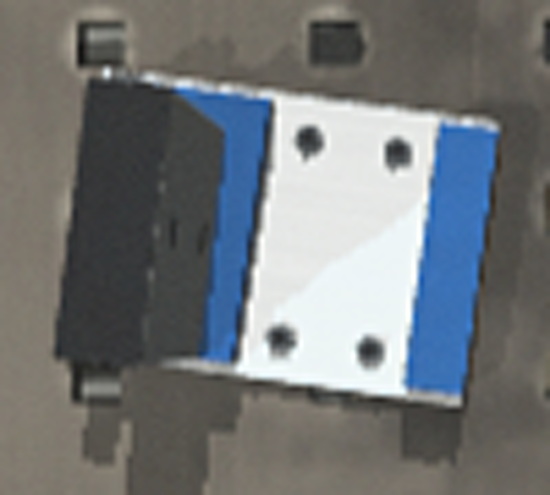

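View pics/cs.png

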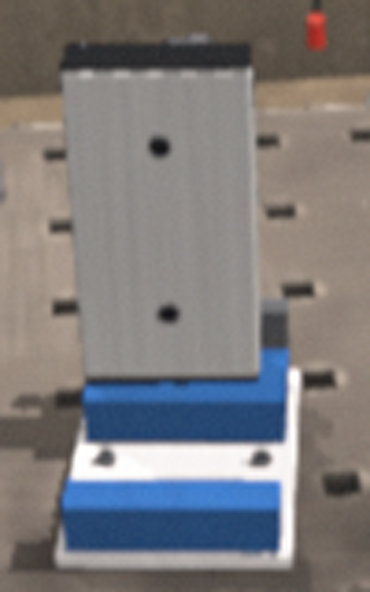

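```bash
python3 - <<'E'
from h import *
T=lambda u,v,z:ray("top",235+(u+.5)/5.5-.5,240+(v+.5)/5.5-.5,z)
S=lambda u,v,z:ray("scene",240+(u+.5)/3.7-.5,150+(v+.5)/3.7-.5,z)
R=[T(442,124,40),T(498,130,40),T(462,396,40),T(407,388,40)]
F=[T(272,100,40),T(237,362,40)]
print("rest",np.array(R)[:,:2],"foot",np.array(F)[:,:2])
ya=(R[0]-R[3]+R[1]-R[2]+F[0]-F[1])[:2];ya/=np.linalg.norm(ya);xa=np.array([ya[1],-ya[0]])
print("xa",xa,"ya",ya, 'gap',((R[0]+R[3]-F[0]-F[1])/2)[:2]@xa)
rc=np.mean(R,0)[:2];O1=rc-132.5*xa;O2=(F[0]+F[1])[:2]/2-50*xa;O=(O1+O2)/2;print(O1,O2)
f=lambda p:np.array([(p[:2]-O)@xa,(p[:2]-O)@ya])
print("scene foot front edge",f(S(85,403,40)),f(S(287,400,40)))
print("scene rest: back,front",f(S(68,481,40)),f(S(279,481,40)),f(S(63,512,40)),f(S(279,512,40)))
print("tube bottom edge",f(S(83,379,40)),f(S(258,377,40)))
print("tube head scene front",f(S(62,68,230)),f(S(251,68,230)),"back",f(S(68,44,230)),f(S(249,43,230)))
print("tube head top",[f(T(u,v,230)) for u,v in((88,80),(170,92),(145,362),(57,356))])
E
```

```text
rest [[559.69   8.35]
 [557.1  -14.7 ]
 [448.94   0.64]
 [452.27  22.98]] foot [[569.96  78.41]
 [463.1   92.14]]
xa [-0.13 -0.99] ya [ 0.99 -0.13] gap 70.39531417456017
[522.3  135.62] [523.24 134.82]
scene foot front edge [ 53.12 -51.08] [50.48 57.22]
scene rest: back,front [122.64 -52.62] [122.7   54.68] [148.3  -52.32] [148.32  55.3 ]
tube bottom edge [ 30.16 -54.52] [28.42 40.93]
tube head scene front [ 36.53 -51.52] [37.31 42.07] back [  8.68 -51.59] [ 8.31 40.03]
tube head top [array([ 3.83, 38.69]), array([31.94, 38.25]), array([ 36.69, -52.32]), array([  7.26, -54.15])]
```

```bash
python3 steer.py '0 0 -70 0 85;100 -30 -70 0 85;200 -60 -70 0 85;300 -90 -70 0 80;350 -100 -70 0 75;350 -100 -70 0 70;350 -100 -70 0 66;350 -100 -70 0 66;350 -100 -70 0 66;350 -100 -70 0 66;350 -100 -70 0 66;350 -100 -70 0 66'
```

```text
t: 1.1
position: [480.0, -343.4, 311.7]
ee_rot: [[0.951, 0.31, -0.001], [0.31, -0.951, 0.001], [-0.0, -0.001, -1.0]]
wrist_force: [-0.8, -0.8, -0.6]
gripper_width: 66.1
finger_force: 0.0
```

```bash
python3 steer.py '15 -40 0 0 66;30 -80 0 0 66;45 -120 0 0 66;60 -160 0 0 66;76 -200 0 0 66;92 -240 0 0 66;107 -280 0 0 66;122 -320 0 0 66;138 -360 0 0 66;153 -400 0 0 66;165 -431 0 0 66;165 -431 0 0 66'
python3 - <<'E'
from h import *
o=arm.get_obs();print(o['t'],o['position'],o['wrist_force'])
s=arm.capture("scene")[:,:,::-1];t=arm.capture("top")[:,:,::-1]
a=cv2.resize(s[60:300,190:370],(450,600));b=cv2.resize(t[190:340,210:340],(350,404));b=cv2.copyMakeBorder(b,0,196,0,0,0)
cv2.imwrite("pics/p1.png",np.hstack([a,b]))
E
```

```text
t: 2.1
position: [503.0, 122.6, 312.0]
ee_rot: [[0.95, 0.313, -0.001], [0.313, -0.95, 0.003], [0.0, -0.003, -1.0]]
wrist_force: [-0.2, 1.2, -0.2]
gripper_width: 65.9
finger_force: 0.0
2.1 [502.96 122.64 311.96] [-0.18  1.22 -0.17]
```

View pics/p1.png

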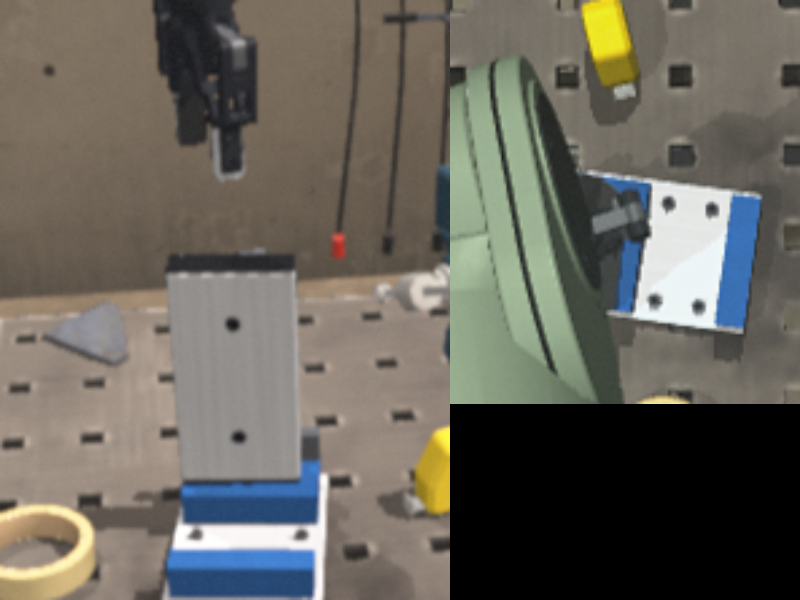

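```bash
cat >> h.py <<'E'
xa=np.array([-.13,-.9915]);ya=np.array([.9915,-.13]);O=np.array([522.8,135.2])
f=lambda p:np.array([(np.array(p)[:2]-O)@xa,(np.array(p)[:2]-O)@ya,*p[2:]])
def st():
    o=arm.get_obs();p=o['position'];ty=o['ee_rot'][:,1];w=o['gripper_width'];F=p+ty*(w/2+7.25);B=p-ty*(w/2+7.25)
    fw=o['wrist_force'];print("t",round(o['t'],2),"tcp",f(p),"front",f(F)[:2],"rear",f(B)[:2],"psi",round(np.degrees(np.arctan2(ty[:2]@ya,ty[:2]@xa)),1),"F(fix)",np.array([fw[:2]@xa,fw[:2]@ya,fw[2]]),"w",round(w,1));return F
E
python3 steer.py '0 0 0 0 66;0 0 0 0 66' ; python3 - <<'E'
from h import *
F=st()
for z in(295,300,305,310):print(z,proj("scene",[F[0],F[1],z]))
E
```

```text
t: 2.37
position: [503.8, 114.4, 312.4]
ee_rot: [[0.953, 0.305, 0.0], [0.305, -0.953, -0.001], [-0.0, 0.001, -1.0]]
wrist_force: [0.5, -1.1, 0.3]
gripper_width: 65.9
finger_force: 0.0
t 2.37 tcp [ 23.07 -16.15 312.39] front [59.44  0.97] rear [-13.3  -33.26] psi 25.2 F(fix) [1.   0.64 0.3 ] w 65.9
295 [282.58 139.65]
300 [282.44 136.95]
305 [282.31 134.24]
310 [282.17 131.51]
```

```bash
python3 steer.py '0 0 30 0 66;0 0 60 0 66;0 0 80 0 66;0 0 90 0 66;0 0 97 0 66;0 0 97 0 66;0 0 97 0 66' ; python3 - <<'E'
from h import *
st()
s=arm.capture("scene")[:,:,::-1]
cv2.imwrite("pics/p2.png",cv2.resize(s[90:310,220:360],(420,600)[:2]))
E
```

```text
t: 2.95
position: [503.9, 115.5, 215.8]
ee_rot: [[0.952, 0.306, 0.0], [0.306, -0.952, 0.0], [0.0, 0.0, -1.0]]
wrist_force: [-0.4, 0.5, 0.5]
gripper_width: 65.8
finger_force: 0.0
t 2.95 tcp [ 21.97 -16.15 215.8 ] front [58.28  0.99] rear [-14.34 -33.29] psi 25.3 F(fix) [-0.42 -0.44  0.52] w 65.8
```

View pics/p2.png

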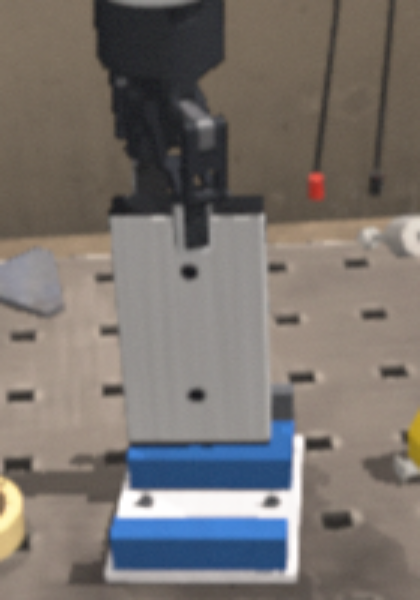

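```bash
python3 steer.py '0 0 0 0 58;0 0 0 0 58;0 0 0 0 58;-1.3 2.7 0 0 58;-2.6 5.4 0 0 58;-3.9 8.1 0 0 58;-5.2 10.8 0 0 58;-6.4 13.6 0 0 58;-7.7 16.3 0 0 58;-9 19 0 0 58;-10.3 21.7 0 0 58;-11.5 24.4 0 0 58' ; python3 - <<'E'
from h import *
st()
E
```

```text
t: 4.0
position: [500.2, 89.0, 215.3]
ee_rot: [[0.952, 0.307, -0.0], [0.307, -0.952, 0.0], [-0.0, -0.0, -1.0]]
wrist_force: [-0.6, -0.6, 0.2]
gripper_width: 58.1
finger_force: 0.0
t 4.0 tcp [ 48.73 -16.45 215.31] front [81.53 -0.93] rear [ 15.92 -31.98] psi 25.3 F(fix) [ 0.63 -0.51  0.2 ] w 58.1
```

```bash
python3 steer.py '-.9 1.8 0 0 58;-1.7 3.6 0 0 58;-2.6 5.4 0 0 58;-3.4 7.2 0 0 58;-4.3 9 0 0 58;-5.1 10.8 0 0 58;-5.1 10.8 0 0 58;-5.1 10.8 0 0 58' ; python3 - <<'E'
from h import *
st()
s=arm.capture("scene")[:,:,::-1]
cv2.imwrite("pics/p3.png",cv2.resize(s[90:310,220:360],(420,600)[:2]))
E
```

```text
t: 4.67
position: [498.7, 77.4, 215.4]
ee_rot: [[0.952, 0.307, 0.0], [0.307, -0.952, 0.0], [0.0, -0.0, -1.0]]
wrist_force: [0.9, -0.5, 0.6]
gripper_width: 57.8
finger_force: 0.2
t 4.67 tcp [ 60.39 -16.4  215.35] front [93.05 -0.94] rear [ 27.73 -31.85] psi 25.3 F(fix) [0.4  0.93 0.55] w 57.8
```

View pics/p3.png

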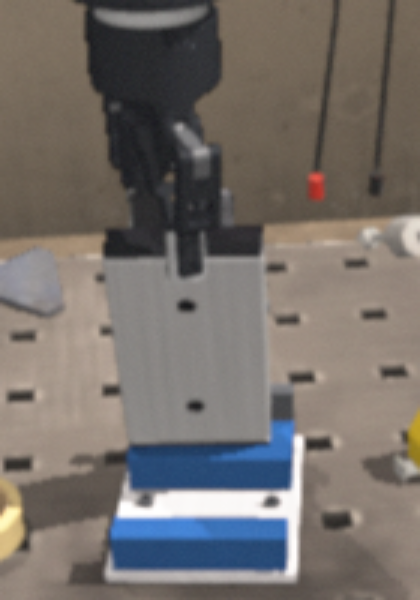

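```bash
python3 steer.py '0 -2.5 2 0 63;0 -5 4 0 68;0 -7.5 6 0 73;0 -10.5 9 0 79;0 -13.5 12 0 85;0 -13.5 15 0 85;0 -13.5 15 0 85;0 -13.5 15 0 85' ; cat >> h.py <<'E'
def plan(rows,w,P=35.,r=12.,base=None):
    # rows: (Cx, Cy, TCPz, psi_deg) -> tool-axis rows from the current pose
    o=arm.get_obs();p=o['position'];R=o['ee_rot'];tz=R[:,2];ty=R[:,1];ps0=np.degrees(np.arctan2(ty[:2]@ya,ty[:2]@xa))
    for Cx,Cy,z,ps in rows:
        a=np.radians(ps);n=np.cos(a)*xa+np.sin(a)*ya
        q=O+Cx*xa+Cy*ya-n*(w/2+7.25);d=R.T@(np.array([*q,z])-p)
        print(*np.round(d,1),round(-np.radians(ps-ps0),3),w)
E
python3 - <<'E'
from h import *
F=st();c=f(F)
plan([(c[0],-1,200,25.3+6*i) for i in range(1,12)],85)
E
```

```text
t: 5.38
position: [494.5, 90.3, 200.2]
ee_rot: [[0.952, 0.307, -0.0], [0.307, -0.952, -0.0], [-0.0, -0.0, -1.0]]
wrist_force: [-0.5, -0.7, -0.0]
gripper_width: 84.7
finger_force: 0.1
t 5.38 tcp [ 48.18 -22.26 200.16] front [92.99 -1.04] rear [  3.37 -43.47] psi 25.3 F(fix) [ 0.74 -0.37 -0.03] w 84.7
-5.1 0.1 0.2 -0.104 85
-10.3 0.9 0.2 -0.209 85
-15.3 2.3 0.2 -0.314 85
-20.2 4.1 0.2 -0.418 85
-24.8 6.5 0.2 -0.523 85
-29.2 9.3 0.2 -0.628 85
-33.2 12.6 0.2 -0.732 85
-36.9 16.3 0.2 -0.837 85
-40.2 20.3 0.2 -0.942 85
-43.0 24.7 0.2 -1.047 85
-45.4 29.3 0.2 -1.151 85
```

```bash
python3 steer.py '-5.1 .1 0 -.104 85;-10.3 .9 0 -.209 85;-15.3 2.3 0 -.314 85;-20.2 4.1 0 -.418 85;-24.8 6.5 0 -.523 85;-29.2 9.3 0 -.628 85;-33.2 12.6 0 -.732 85;-36.9 16.3 0 -.837 85;-40.2 20.3 0 -.942 85;-43 24.7 0 -1.047 85;-45 28.5 0 -1.13 85;-45 28.5 0 -1.13 85'; python3 - <<'E'
from h import *
F=st();c=f(F)
s=arm.capture("scene")[:,:,::-1]
cv2.imwrite("pics/p4.png",cv2.resize(s[90:310,200:360],(436,600)))
print("theta rows")
rows=[]
for th in np.arange(17,54,3):
    a=np.radians(th);rows.append((35+190*np.sin(a)+12,-1,40+190*np.cos(a)-22,90))
plan(rows,85)
E
```

```text
t: 6.38
position: [460.5, 48.3, 200.4]
ee_rot: [[0.126, 0.992, 0.0], [0.992, -0.126, -0.0], [-0.0, 0.0, -1.0]]
wrist_force: [0.4, 0.9, 0.2]
gripper_width: 85.1
finger_force: 0.1
t 6.38 tcp [ 94.22 -50.5  200.41] front [94.02 -0.7 ] rear [  94.43 -100.3 ] psi 90.2 F(fix) [-0.9   0.31  0.16] w 85.1
theta rows
-8.9 -0.2 0.7 -0.001 85
-18.3 -0.2 3.9 -0.001 85
-27.6 -0.2 7.5 -0.001 85
-36.6 -0.2 11.6 -0.001 85
-45.5 -0.2 16.2 -0.001 85
-54.0 -0.2 21.3 -0.001 85
-62.3 -0.2 26.8 -0.001 85
-70.3 -0.2 32.7 -0.001 85
-78.0 -0.1 39.0 -0.001 85
-85.3 -0.1 45.7 -0.001 85
-92.3 -0.1 52.8 -0.001 85
-98.9 -0.1 60.3 -0.001 85
-105.1 -0.1 68.0 -0.001 85
```

View pics/p4.png

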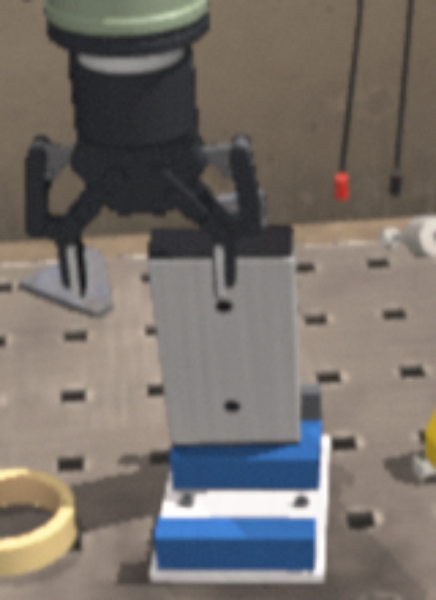

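```bash
python3 steer.py '-4.5 0 .3 0 85;-8.9 0 .7 0 85;-13.6 0 2.2 0 85;-18.3 0 3.9 0 85;-23 0 5.6 0 85;-27.6 0 7.5 0 85;-32 0 9.5 0 85;-36.6 0 11.6 0 85;-41 0 13.9 0 85;-45.5 0 16.2 0 85;-49.8 0 18.7 0 85;-54 0 21.3 0 85'; python3 - <<'E'
from h import *
F=st();c=f(F)
s=arm.capture("scene")[:,:,::-1];cv2.imwrite("pics/s5.png",s)
h=cv2.cvtColor(s,cv2.COLOR_BGR2HSV)
rows=[]
for th in np.arange(33,55,2):
    a=np.radians(th);rows.append((35+190*np.sin(a)+12,-1,40+190*np.cos(a)-22,90));
plan(rows,85)
E
```

```text
t: 7.43
position: [453.4, -4.5, 178.8]
ee_rot: [[0.129, 0.992, 0.0], [0.992, -0.129, 0.0], [0.0, -0.0, -1.0]]
wrist_force: [0.7, -0.2, -0.7]
gripper_width: 85.1
finger_force: 0.5
t 7.43 tcp [147.57 -50.6  178.77] front [147.51  -0.79] rear [ 147.63 -100.41] psi 90.1 F(fix) [ 0.08  0.76 -0.72] w 85.1
-2.1 0.0 1.0 0.0 85
-7.6 0.0 4.7 0.0 85
-12.9 0.0 8.6 0.0 85
-18.2 0.0 12.7 0.0 85
-23.2 0.0 17.0 0.0 85
-28.2 0.0 21.4 0.0 85
-32.9 0.0 26.0 0.0 85
-37.5 0.0 30.8 0.0 85
-42.0 0.0 35.7 0.0 85
-46.2 0.0 40.8 0.0 85
-50.3 0.0 46.0 0.0 85
```

```bash
python3 steer.py '-5 0 2.5 0 85;-10.2 0 6 0 85;-15.5 0 10 0 85;-20.7 0 14 0 85;-25.7 0 18 0 85;-30.5 0 22 0 85;-35.2 0 26.5 0 85;-39.7 0 31 0 85;-44 0 35.5 0 85;-46.2 0 38 0 85;-46.2 0 38 0 85;-46.2 0 38 0 85'; python3 - <<'E'
from h import *
F=st()
fs=[]
s=arm.capture("scene")[:,:,::-1]
for i in range(4):fs.append(arm.get_obs()['wrist_force']);t=arm.capture("top")[:,:,::-1]
print(np.array(fs))
a=cv2.resize(s[110:310,210:350],(420,600));b=cv2.resize(t[230:340,230:360],(380,322));b=cv2.copyMakeBorder(b,0,278,0,0,0)
cv2.imwrite("pics/p5.png",np.hstack([a,b]))
E
```

```text
t: 8.48
position: [447.5, -49.9, 141.0]
ee_rot: [[0.129, 0.992, -0.0], [0.992, -0.129, 0.0], [0.0, -0.0, -1.0]]
wrist_force: [0.4, -1.5, -0.6]
gripper_width: 84.7
finger_force: 1.3
t 8.48 tcp [193.33 -50.57 140.96] front [193.27  -0.95] rear [ 193.39 -100.19] psi 90.1 F(fix) [ 1.45  0.55 -0.55] w 84.7
[[-0.07 -2.04 -0.52]
 [-1.14 -3.13 -0.39]
 [-0.21 -2.05 -0.2 ]
 [ 0.23 -2.87 -0.43]]
```

View pics/p5.png

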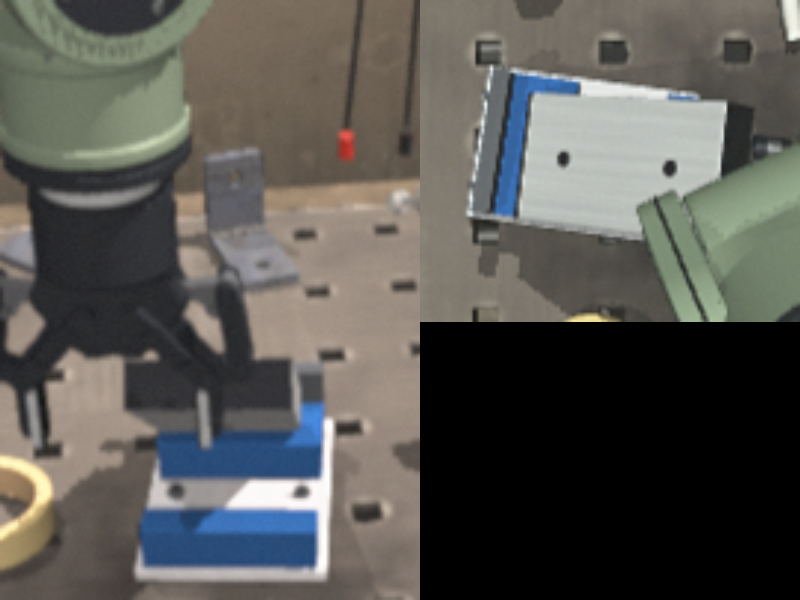

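```bash
python3 - <<'E'
from h import *
T=lambda u,v,z:ray("top",230+(u-420+.5)/2.923-.5,230+(v+.5)/2.927-.5,z)
for u,v in((528,95),(517,218)):print(f(T(u,v,63)))
c,s=np.cos(np.radians(51)),np.sin(np.radians(51))
print("head back edge top",f(T(726,101,40+190*c+30*s)))
print("head front edge",f(T(752,106,40+190*c)))
rows=[]
for th in np.arange(53,92,3):
    a=np.radians(th);rows.append((35+190*np.sin(a)+11,-1,40+190*np.cos(a)-18+(th-53)/37*8,90))
plan(rows,85)
E
```

```text
[15.18 37.98 63.  ]
[ 19.86 -54.35  63.  ]
head back edge top [162.02  43.13 182.89]
head front edge [180.66  43.72 159.57]
-4.6 -0.3 4.8 0.002 85
-10.3 -0.3 12.3 0.002 85
-15.7 -0.3 20.0 0.002 85
-20.6 -0.3 28.0 0.002 85
-25.0 -0.3 36.3 0.002 85
-29.0 -0.3 44.7 0.002 85
-32.5 -0.3 53.4 0.002 85
-35.5 -0.4 62.3 0.002 85
-37.9 -0.4 71.2 0.002 85
-39.9 -0.4 80.3 0.002 85
-41.4 -0.4 89.5 0.002 85
-42.4 -0.4 98.8 0.002 85
-42.8 -0.4 108.1 0.002 85
```

```bash
python3 steer.py '-2 0 2.5 0 85;-4 0 5 0 85;-7 0 8.7 0 85;-9.8 0 12.3 0 85;-12.4 0 16 0 85;-15 0 20 0 85;-17.2 0 24 0 85;-19.5 0 28 0 85;-21.5 0 32 0 85;-23.5 0 36 0 85;-23.5 0 36 0 85'; python3 - <<'E'
from h import *
F=st()
fs=[];c=[]
for i in range(4):
    t=arm.capture("top")[:,:,::-1];w=arm.get_obs()['wrist_force'];fs.append([w[:2]@xa,w[:2]@ya,w[2]])
print(np.mean(fs,0))
cv2.imwrite("pics/t6.png",t);cv2.imwrite("pics/p6.png",cv2.resize(t[230:340,230:370],(763,600)))
E
```

```text
t: 9.65
position: [444.2, -73.6, 104.3]
ee_rot: [[0.129, 0.992, -0.001], [0.992, -0.129, -0.0], [-0.0, -0.001, -1.0]]
wrist_force: [0.5, -2.5, -0.8]
gripper_width: 84.7
finger_force: 1.2
t 9.65 tcp [217.21 -50.75 104.32] front [217.16  -1.15] rear [ 217.27 -100.36] psi 90.1 F(fix) [ 2.44  0.85 -0.84] w 84.7
[ 2.29 -0.33 -1.46]
```

View pics/p6.png

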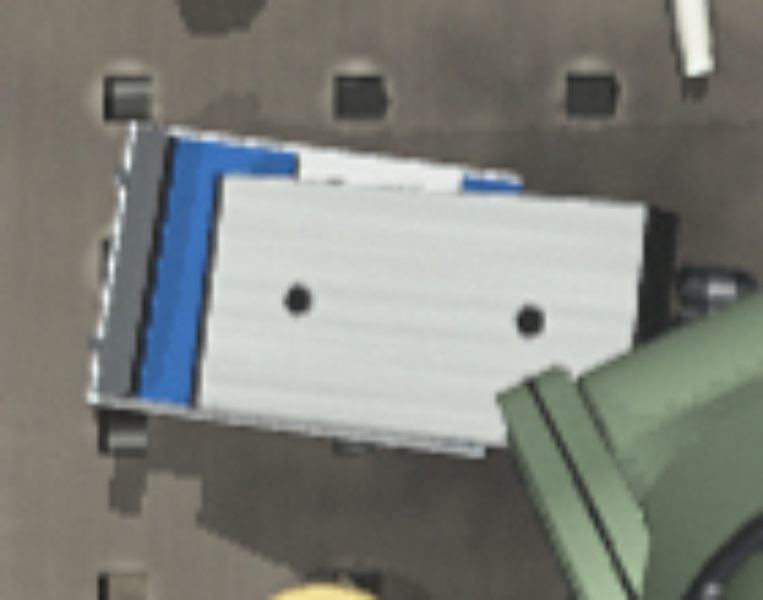

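```bash
python3 - <<'E'
from h import *
T=lambda u,v,z:ray("top",230+(u+.5)/5.45-.5,230+(v+.5)/5.4545-.5,z)
for u,v in((218,175),(195,403)):print(f(T(u,v,67)))
print(f(T(676,212,40+190*.44)))
rows=[]
for th in np.arange(65,92,2.5):
    a=np.radians(th);rows.append((35+190*np.sin(a)+11,-1,40+190*np.cos(a)-16+(th-65)/25*7,90))
plan(rows,85)
E
```

```text
[22.04 39.54 67.  ]
[ 25.57 -52.11  67.  ]
[204.22  43.78 123.6 ]
-1.5 -0.3 0.9 0.001 85
-4.8 -0.3 7.7 0.001 85
-7.8 -0.3 14.8 0.001 85
-10.5 -0.3 21.9 0.001 85
-12.8 -0.3 29.2 0.001 85
-14.8 -0.3 36.5 0.001 85
-16.4 -0.3 44.0 0.001 85
-17.7 -0.3 51.5 0.001 85
-18.6 -0.3 59.0 0.001 85
-19.1 -0.3 66.6 0.001 85
-19.3 -0.3 74.2 0.001 85
```

```bash
python3 steer.py '-1 0 2 0 85;-2.5 0 4.5 0 85;-4 0 7.5 0 85;-5.5 0 11 0 85;-7 0 14.5 0 85;-8.3 0 18 0 85;-9.7 0 21.5 0 85;-10.9 0 25 0 85;-12 0 28.5 0 85;-13 0 32 0 85;-13.8 0 36 0 85;-13.8 0 36 0 85'; python3 - <<'E'
from h import *
F=st()
fs=[]
for i in range(4):
    t=arm.capture("top")[:,:,::-1];w=arm.get_obs()['wrist_force'];fs.append([w[:2]@xa,w[:2]@ya,w[2]])
print(np.mean(fs,0))
s=arm.capture("scene")[:,:,::-1]
a=cv2.resize(s[150:310,210:350],(400,457));b=cv2.resize(t[230:340,230:370],(400,314));b=cv2.copyMakeBorder(b,0,143,0,0,0)
cv2.imwrite("pics/p7.png",np.hstack([a,b]))
E
```

```text
t: 10.85
position: [442.6, -86.9, 68.3]
ee_rot: [[0.129, 0.992, -0.001], [0.992, -0.129, 0.0], [0.0, -0.001, -1.0]]
wrist_force: [-0.4, -0.5, -0.3]
gripper_width: 85.4
finger_force: 0.0
t 10.85 tcp [230.68 -50.68  68.34] front [230.61  -0.76] rear [ 230.74 -100.61] psi 90.1 F(fix) [ 0.57 -0.32 -0.26] w 85.4
[ 0.13 -0.14 -0.22]
```

View pics/p7.png

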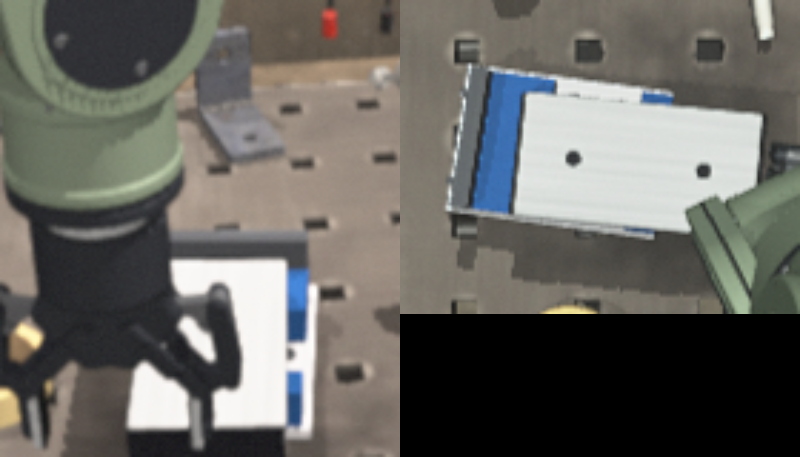

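```bash
python3 - <<'E'
from h import *
t=arm.capture("top")[:,:,::-1];cv2.imwrite("pics/t8.png",t)
T=lambda u,v,z:ray("top",230+(u-400+.5)/2.857-.5,230+(v+.5)/2.8545-.5,z)
for u,v in((525,93),(513,213),(763,116)):print(f(T(u,v,70)))
print(f(ray("top",351,188,9)))
st()
plan([(250,24+0,68,90),(250,30,46,90)],60)
E
```

```text
[30.94 39.14 70.  ]
[ 34.48 -52.74  70.  ]
[214.87  44.44  70.  ]
[183.15 241.44   9.  ]
t 11.15 tcp [230.58 -50.4   69.18] front [230.51  -0.84] rear [230.65 -99.97] psi 90.1 F(fix) [ 0.68 -0.03  0.21] w 84.6
-19.5 37.1 1.2 0.001 60
-19.5 43.1 23.2 0.001 60
```

```bash
python3 steer.py '-8 0 0 0 85;-15 0 0 0 75;-15 10 5 0 65;-15 20 10 0 60;-15 30 15 0 60;-15 40 19 0 60;-15 45 19 0 60;-15 45 19 0 60;-10 45 19 0 60;-5 45 19 0 60;-5 45 19 0 60;-5 45 19 0 60'; python3 - <<'E'
from h import *
st();plan([(x,31,50,90) for x in (225,215,208,204,201)],60)
E
```

```text
t: 12.15
position: [486.6, -97.2, 50.2]
ee_rot: [[0.128, 0.992, -0.0], [0.992, -0.128, 0.0], [0.0, -0.0, -1.0]]
wrist_force: [-0.3, -0.8, -0.5]
gripper_width: 60.3
finger_force: 0.0
t 12.15 tcp [235.09  -5.69  50.21] front [235.   31.7] rear [235.17 -43.09] psi 90.1 F(fix) [ 0.83 -0.15 -0.48] w 60.3
10.1 -0.5 0.2 0.002 60
20.1 -0.5 0.2 0.002 60
27.1 -0.5 0.2 0.002 60
31.1 -0.5 0.2 0.002 60
34.1 -0.5 0.2 0.002 60
```

```bash
python3 steer.py '2.5 0 0 0 60;5 0 0 0 60;7.5 0 0 0 60;10 0 0 0 60;12.5 0 0 0 60;15 0 0 0 60;17.5 0 0 0 60;20 0 0 0 60;22.5 0 0 0 60;25 0 0 0 60;26 0 0 0 60;26 0 0 0 60'; python3 - <<'E'
from h import *
st()
E
python3 steer.py '1 0 0 0 60;2 0 0 0 60;3 0 0 0 60;4 0 0 0 60;4 0 0 0 60';python3 - <<'E'
from h import *
st()
E
```

```text
t: 13.15
position: [490.2, -71.3, 50.0]
ee_rot: [[0.128, 0.992, 0.0], [0.992, -0.128, 0.001], [0.001, 0.0, -1.0]]
wrist_force: [-0.3, -0.1, -0.2]
gripper_width: 60.0
finger_force: 0.0
t 13.15 tcp [208.98  -5.43  50.01] front [208.91  31.83] rear [209.05 -42.7 ] psi 90.1 F(fix) [ 0.15 -0.25 -0.24] w 60.0
t: 13.57
position: [490.6, -67.6, 50.0]
ee_rot: [[0.129, 0.992, 0.0], [0.992, -0.129, 0.0], [0.0, 0.0, -1.0]]
wrist_force: [-0.4, -1.1, -0.0]
gripper_width: 60.2
finger_force: 0.8
t 13.57 tcp [205.28  -5.53  50.01] front [205.23  31.83] rear [205.34 -42.88] psi 90.1 F(fix) [ 1.14 -0.3  -0.01] w 60.2
```

```bash
python3 steer.py '1 0 0 0 60;2 0 0 0 60;3 0 0 0 60;3 0 0 0 60'; python3 - <<'E'
from h import *
st()
t=arm.capture("top")[:,:,::-1];s=arm.capture("scene")[:,:,::-1]
a=cv2.resize(s[170:310,220:360],(400,400));b=cv2.resize(t[230:340,230:370],(400,314));b=cv2.copyMakeBorder(b,0,86,0,0,0)
cv2.imwrite("pics/p8.png",np.hstack([a,b]))
E
```

```text
t: 13.9
position: [491.0, -64.6, 50.0]
ee_rot: [[0.128, 0.992, 0.0], [0.992, -0.128, 0.0], [0.0, 0.0, -1.0]]
wrist_force: [-0.9, -1.8, 0.2]
gripper_width: 60.2
finger_force: 0.8
t 13.9 tcp [202.24  -5.51  50.  ] front [202.18  31.85] rear [202.3  -42.86] psi 90.1 F(fix) [ 1.92 -0.62  0.16] w 60.2
```

View pics/p8.png

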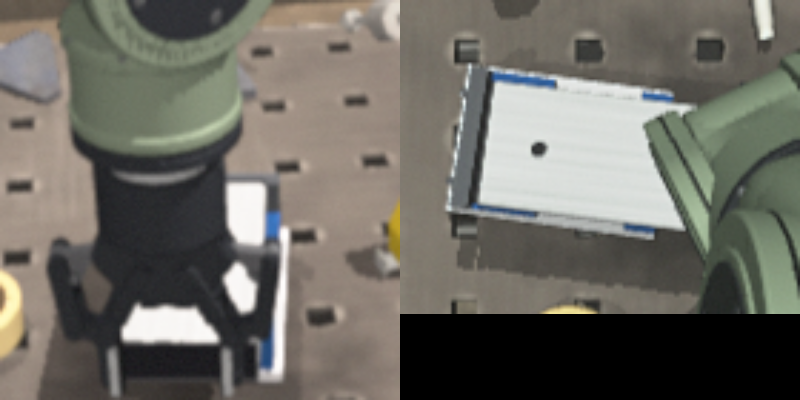

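```bash
python3 steer.py '.5 0 0 0 60;1 0 0 0 60;1.5 0 0 0 60;1.5 0 0 0 60'; python3 -c "from h import *;st()"; python3 steer.py '.5 0 0 0 60;1 0 0 0 60;1.5 0 0 0 60;1.5 0 0 0 60'; python3 -c "from h import *;st()"
```

```text
t: 14.33
position: [491.2, -63.4, 50.0]
ee_rot: [[0.129, 0.992, -0.0], [0.992, -0.129, 0.0], [0.0, -0.0, -1.0]]
wrist_force: [-0.4, -2.4, 0.9]
gripper_width: 59.9
finger_force: 1.4
t 14.33 tcp [200.98  -5.55  49.99] front [200.93  31.67] rear [201.03 -42.77] psi 90.1 F(fix) [ 2.42 -0.08  0.94] w 59.9
t: 14.67
position: [491.4, -61.8, 50.0]
ee_rot: [[0.129, 0.992, -0.0], [0.992, -0.129, 0.0], [0.0, -0.0, -1.0]]
wrist_force: [-0.8, -2.8, -0.0]
gripper_width: 59.7
finger_force: 1.4
t 14.67 tcp [199.4   -5.54  50.  ] front [199.34  31.56] rear [199.45 -42.64] psi 90.1 F(fix) [ 2.88 -0.47 -0.04] w 59.7
```

```bash
python3 steer.py '.4 0 0 0 60;.8 0 0 0 60;1.2 0 0 0 60;1.2 0 0 0 60'; python3 -c "from h import *;st()"; python3 steer.py '.4 0 0 0 60;.8 0 0 0 60;.8 0 0 0 60'; python3 -c "from h import *;st()"
```

```text
t: 15.0
position: [491.2, -61.6, 50.0]
ee_rot: [[0.13, 0.992, -0.001], [0.992, -0.13, -0.001], [-0.001, -0.001, -1.0]]
wrist_force: [-1.4, -8.6, 1.0]
gripper_width: 60.1
finger_force: 4.7
t 15.0 tcp [199.28  -5.72  50.02] front [199.26  31.59] rear [199.29 -43.02] psi 90.0 F(fix) [ 8.73 -0.24  1.03] w 60.1
t: 15.25
position: [491.1, -61.6, 50.0]
ee_rot: [[0.13, 0.991, -0.001], [0.991, -0.13, -0.002], [-0.002, -0.001, -1.0]]
wrist_force: [-2.9, -13.4, 2.5]
gripper_width: 60.4
finger_force: 6.9
t 15.25 tcp [199.22  -5.88  50.01] front [199.22  31.55] rear [199.21 -43.31] psi 90.0 F(fix) [13.71 -1.11  2.46] w 60.4
```

Butted: motion stopped at 199.2 mm and the force rose to 13 N. I'll back off, rise and check.

```bash
python3 steer.py '-2 0 0 0 60;-5 0 0 0 60;-12 0 0 0 60;-25 0 0 0 60;-45 0 0 0 60;-60 0 -20 0 60;-80 0 -60 0 60;-100 0 -100 0 60;-130 0 -120 0 60;-160 0 -120 0 60;-160 0 -120 0 60;-160 0 -120 0 60'; python3 - <<'E'
from h import *
st()
t=arm.capture("top")[:,:,::-1];s=arm.capture("scene")[:,:,::-1]
a=cv2.resize(s[170:310,220:360],(400,400));b=cv2.resize(t[180:390,230:380],(400,560));a=cv2.copyMakeBorder(a,0,160,0,0,0)
cv2.imwrite("pics/p9.png",np.hstack([a,b]))
E
```

```text
t: 16.25
position: [470.4, -220.4, 170.1]
ee_rot: [[0.132, 0.991, 0.0], [0.991, -0.132, -0.0], [-0.0, 0.0, -1.0]]
wrist_force: [-0.1, 0.5, -0.7]
gripper_width: 60.0
finger_force: 0.0
t 16.25 tcp [359.43  -5.68 170.07] front [359.49  31.55] rear [359.37 -42.91] psi 89.9 F(fix) [-0.48 -0.19 -0.66] w 60.0
```

View pics/p9.png

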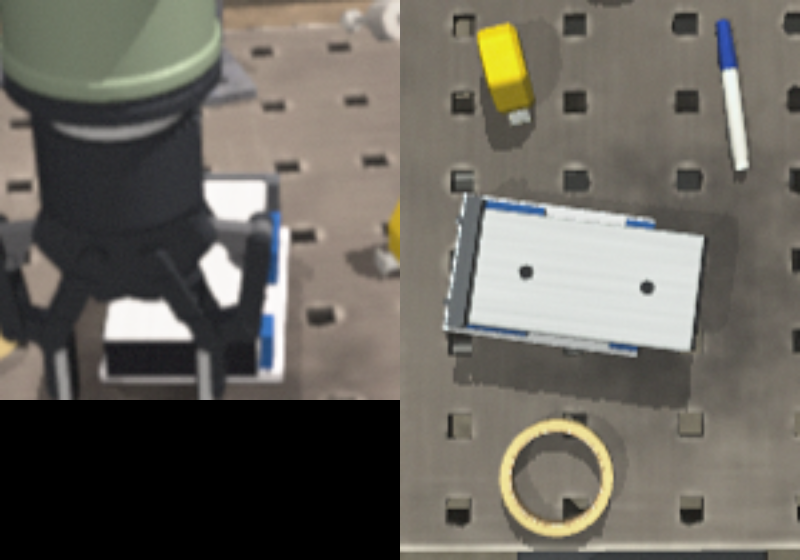

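The picture shows the tube flat on both rests with its foot face flush against the stop (left edge at about pixel 475, 205 to 470, 325). The tape measure, roll and marker haven't moved.

```bash
python3 -c "
from cell import arm
print(arm.close_job())"
```

```text
the job is handed in; nothing more can be done
None
```

The job is handed in at 16 s: the tube lies flat on the rests with its foot butted against the stop, and the three loose items haven't moved. One doubt remains: it slipped down the finger somewhere past about 64° of tilt, and I did not measure how fast it landed, so I can't confirm it stayed under 4 rad/s.

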